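Open the sample lockbox and hold the key turned

TASK

Three look-alike keys stand in the wooden rack; take the one with the longest blade (it stands tallest) and push it fully home in the lock on top of the steel sample box, working it past the sticky pins. Then turn it a quarter turn clockwise, seen from above, against its spring, and finish while still gripping the key turned like that, so that the bolt stays drawn back. Leave the two other keys standing in the rack, and leave the vial, the hand stamp and the loupe where they are.

Things in the scene. Friction and masses are not known exactly. Their poses are not given: they have to be found in the camera images.
- key_long: Key with the longest blade, upright. Steel blade 52 mm long, 14 wide (along y), 6 thick (x), rounded tip; on it a flat black plastic head 30 wide (y), 10 thick (x), 34 high, whose underside is the shoulder, 52 mm above the tip. Origin: blade tip, z up along the key. Works either way round. Loose, about 40 g; may lean up to 0.1 rad in the rack.
- key_middle: Look-alike key with a 44 mm blade, otherwise the same; origin at the blade tip, z up. To be left in the rack.
- key_short: Look-alike key with a 36 mm blade, otherwise the same; origin at the blade tip, z up. To be left in the rack.
- key_rack: Light wooden block, fixed, 46 (x) x 160 (y) x 32 mm high on a 52 x 166 foot; three sockets 26 deep, 8 x 16 wide in a row along y, 52 mm apart, blade width along y. Key tips stand on the socket floors, 6 mm above the table, so a longer key stands higher; which key is in which socket varies. Origin: centre of underside.
- sample_lockbox: Grey steel box, fixed, 120 (x) x 150 (y) x 66 mm high; on its lid a dark lock case 60 x 66 x 14, in whose centre is a round steel collar 36 across, 10 high, its face 90 mm above the table. A steel bolt runs from the case into a keeper at the front (-x) edge. Origin: centre of underside, under the lock's axis, z up.
- keyway (a point): Mouth of the lock: on its vertical axis, level with the collar's face, 90 mm above the table; turns with the brass plug, z up. The keyway goes straight down, 16 mm long along the point's y, 8 wide along x, 2 mm chamfer, in the plug's face 2 mm below the collar's face; collar opening 21 mm across.
- keyway_home (a point): On the lock's axis 52 mm below the mouth: here the long key's tip is when fully home, its shoulder on the collar. On the way two sticky pins stand 3.5 mm into the keyway from its two ends (y), 18 and 34 mm below the mouth; each gives way at about 10 N sideways: push steadily with 12 to 20 N, or push with 8 to 12 N and rock the key 1 mm along y.
- lock_plug (a joint): Turn of the lock's plug in rad: 0 at rest, grows clockwise seen from above to the stop at 1.6; a quarter turn is 1.57. A spring drives it back to 0 (0.13 N m when fully turned). The key has about 0.15 rad of play in the keyway. Turning draws the bolt back by up to 14 mm.
- vial: Bystander, loose: small capped vial behind the rack and box, nearer than those at the back of the table, 31 mm across and 62 mm high; origin centre of its underside.
- stamp: Bystander, loose: wooden hand stamp, 37 x 48 x 74 mm; origin centre of its underside.
- loupe: Bystander, loose: black hand lens lying flat, 47 x 113 x 12 mm; origin centre of its underside.
Things that resemble listed ones, but are neither listed nor needed, are in the scene too. Several things have the shape of the sample_lockbox; the one meant has the colours described above.

How it is judged:
By the outcome, as a careful person would: the job done as asked, in the order asked, and still so for the second after the job is handed in, while the arm keeps its last pose, push and grip.
It also fails if it takes over 58 s, if anything falls off the work surface, if the arm or the gripper's body presses on something with over 40 N, if the wrist force passes 120 N, or if a joint passes its speed limit or range.

ROBOT

A 6-joint arm with a two-finger parallel gripper is mounted at the origin on a cart in front of the work surface, level with it; the furniture and walls round the work are solid. World frame = base frame: x ahead of the robot, y to its left, z up, the work surface at z = 0. Lengths are in m, angles in rad, forces in N, time in s.
With the tool pointing down it reaches from about 0.4 to 0.825 m from the base axis. Payload 7 kg.
Tool frame: the origin (TCP) lies at the very end of the fingers, on their centre line; the grasp point (between the pads) lies 19 mm behind it (tcp_to_grasp is the distance from the TCP to the grasp point, in m); x points along the fingers, z is the direction in which the jaws open and shut, and the axes are right-handed (so a half turn about x gives the same grasp; the last joint's range is limited). The gripper opens to 88 mm and grips with 3 to 60 N. Pads are 19 mm wide; open, the fingers measure 130 mm over their backs; the gripper's body (78 mm by 193 mm) begins 47 mm behind the grasp point.
Start: joints at [1.49, 0.359, 0.012, 0, -1.224, -0.288], TCP at [0.243, 0.63, 0.227] pointing down, gripper open.
Joint ranges: [-3.07, 3.07], [-1.43, 2.12], [-1.02, 1.25], [-3.03, 1.67], [-3.05, -0], [-3.03, 3.03]. Speed limits (rad/s): [2.39, 2.39, 3.01, 3.14, 3.14, 3.14].

INTERFACE

Orientations are given as [roll, pitch, yaw] about the fixed x, y, z axes, in that order (R = Rz(yaw) Ry(pitch) Rx(roll)).
In Python, from station import get_state, grab_frame, job_done, tcp_to_grasp gives the robot as it stands. The module is installed in compiled form; this text tells all that it offers.
- The arm moves only by the shell command python3 -m crank 'ROWS' [FORCE]. ROWS is JSON, a list of rows, each a list of 7 numbers: the shift along the tool's x, y, z in m, then the turn, a rotation vector about the tool's x, y, z in rad, then the opening, from 0 (shut) to 1 (fully open). In form: [[x, y, z, wx, wy, wz, fingers], ...]. A call has 1 to 10 rows; each row is the pose to reach, as a shift and turn from the pose commanded when the call began, along the tool's axes at that moment; what a row does not reach only later rows make up. A row lasts 1/8 s, in which the tool goes at most 62.5 mm and 10.7 degrees, less where a joint would pass 70% of its speed; a pose out of reach is approached as far as the arm can. A call with a gripper value outside its range is refused whole. The fingers move at their own pace and stop on an object; FORCE is the grip in N (left out, the last holds). Time passes only in rows, so rows that repeat a pose let the fingers close. It gives the time, the measured TCP pose, the force and the opening at its end, in the units of the state.
- get_state(): the state, without advancing time (a new reading comes with each control period).
- grab_frame(name): name is "scene" or "top" or "wrist"; returns a dict with "pixels" (420x560x3 uint8, red, green, blue), "vfov" (degrees; the focal length in pixels is half the picture's height over the tangent of half this angle, whatever the lens; pixels are square), "cx", "cy" (the principal point, pixels), "extrinsics" (4x4, takes a point from world to camera coordinates). Camera axes: x right, y up, looking along -z (the intrinsics and any distortion apply to the point x, -y, -z); pixel columns grow to the right and rows downward; lengths in m; the calibration is good to about 2 mm. A picture is of the moment at which its call begins. There is no depth.
- job_done(): hands the job in, once; it reports no verdict.
The state is a dict: "t": time; "q": joint angles; "qd": joint speeds; "joint_efforts": joint torques, N m; "eef_pos": TCP position; "ee_rot": TCP orientation; "force": force on the tool from outside, world axes, zero at the start; "moment": the same for the moment, N m; "width": finger opening in m.
Only numpy, scipy, OpenCV 4.12 (cv2) and the standard library are available. Lean on these libraries where they do the work, as an engineer would, in place of code of your own. Each camera call takes 0.05 s, during which the arm holds its last target.

## Working session

There is one attempt and no reset: what is moved stays moved. The work goes in short steps, Python scripts to look and compute and a shell command to move; the robot and the scene stay as the last step left them, time stands still between calls to the robot, and variables do not carry over. Pictures are saved under pics/ and viewed, and the job is handed in when it is done.

```bash
mkdir -p pics; python3 - <<'E'
from station import *
import cv2
s=get_state()
for k,v in s.items(): print(k,v)
print(tcp_to_grasp)
for n in ["scene","top","wrist"]:
    f=grab_frame(n); print(n,f["vfov"],f["cx"],f["cy"],[k for k in f]); print(f["extrinsics"].round(4) if hasattr(f["extrinsics"],'round') else f["extrinsics"])
    cv2.imwrite(f"pics/{n}0.png",f["pixels"][:,:,::-1])
E
```

```text
t 0.0
q [ 1.49010452e+00  3.59410760e-01  1.10399381e-02 -3.84409671e-04
 -1.22411278e+00 -2.88149550e-01]
qd [ 0.0003842   0.00101683  0.0010206  -0.0008702   0.00135226  0.00084867]
joint_efforts [-1.05288764e-03 -5.82715452e+01  2.93061000e+01  6.99717566e+00
  6.90771107e-03 -1.56751439e-04]
eef_pos [0.24316524 0.62913188 0.22559285]
ee_rot [ 0.07719521  1.56907078 -1.86257339]
force [-0.14157229  0.65912819 -0.76509339]
moment [ 0.00080081 -0.03387167 -0.04070508]
width 0.08795514069009808
0.0188
scene 51.120546094112285 278.95954881337707 205.38965222954 ['pixels', 'vfov', 'cx', 'cy', 'extrinsics']
[[ 0.5057 -0.8626 -0.0148 -0.2489]
 [ 0.4633  0.257   0.8481 -0.3658]
 [-0.7278 -0.4358  0.5296 -0.7865]
 [ 0.      0.      0.      1.    ]]
top 46.528171217878054 278.4194094631937 201.68746977299153 ['pixels', 'vfov', 'cx', 'cy', 'extrinsics']
[[ 0.0283 -0.9994  0.0178  0.0194]
 [ 0.9946  0.0299  0.0996 -0.589 ]
 [-0.1001  0.0149  0.9949 -1.7111]
 [ 0.      0.      0.      1.    ]]
wrist 59.27469835065709 277.48486708834366 206.99196622717574 ['pixels', 'vfov', 'cx', 'cy', 'extrinsics']
[[-0.3601 -0.9329  0.0018  0.6759]
 [ 0.8916 -0.3447 -0.2937  0.0365]
 [ 0.2746 -0.1042  0.9559 -0.3916]
 [ 0.      0.      0.      1.    ]]
```

View pics/scene0.png

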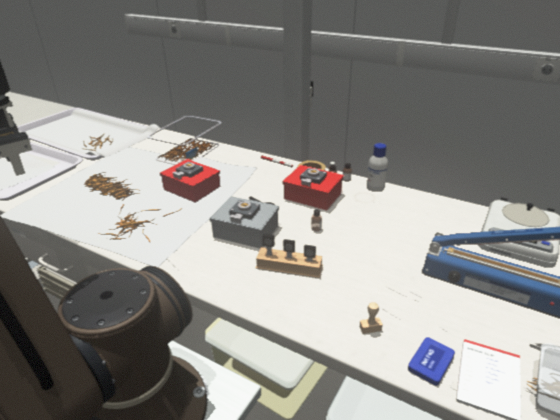

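View pics/top0.png

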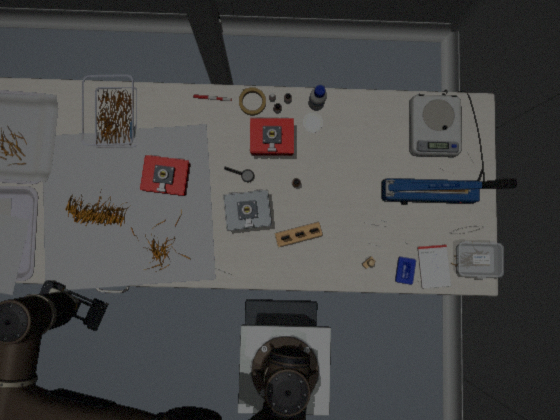

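View pics/wrist0.png

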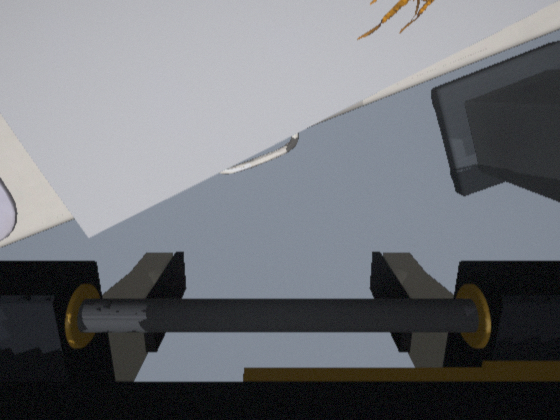

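The grey steel box is at scene (245,220) / top (248,210). The two red boxes at top (272,136) and (165,175) are decoys because of their colour. The rack is at scene (290,262) / top (299,234). I'll confirm both in enlarged crops.

```bash
python3 - <<'E'
import cv2,numpy as np
a=cv2.imread("pics/scene0.png")[185:285,195:335]; b=cv2.imread("pics/top0.png")[175:260,215:335]
a=cv2.resize(a,None,fx=5.6,fy=5.6,interpolation=cv2.INTER_CUBIC);b=cv2.resize(b,None,fx=6.5,fy=6.5,interpolation=cv2.INTER_CUBIC)
b=np.clip(b*1.7,0,255)
cv2.imwrite("pics/a.png",a);cv2.imwrite("pics/b.png",b)
E
```

```text
[ WARN:0@0.100] global loadsave.cpp:1063 imwrite_ Unsupported depth image for selected encoder is fallbacked to CV_8U.
```

View pics/a.png

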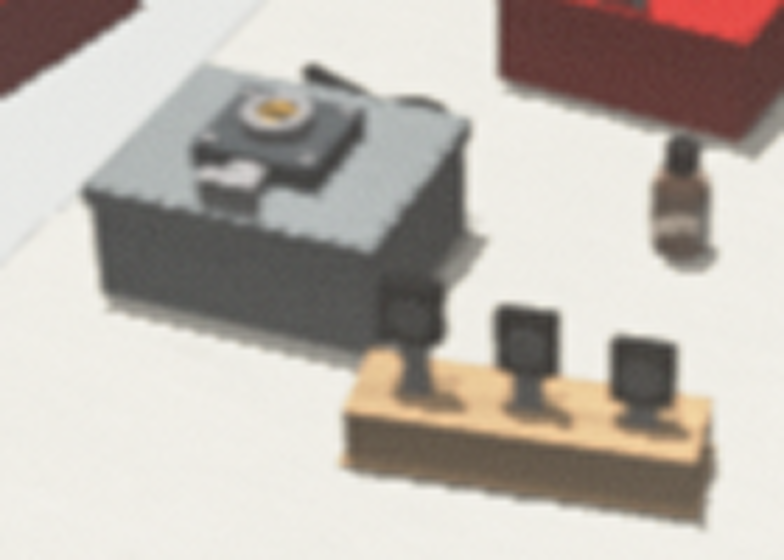

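View pics/b.png

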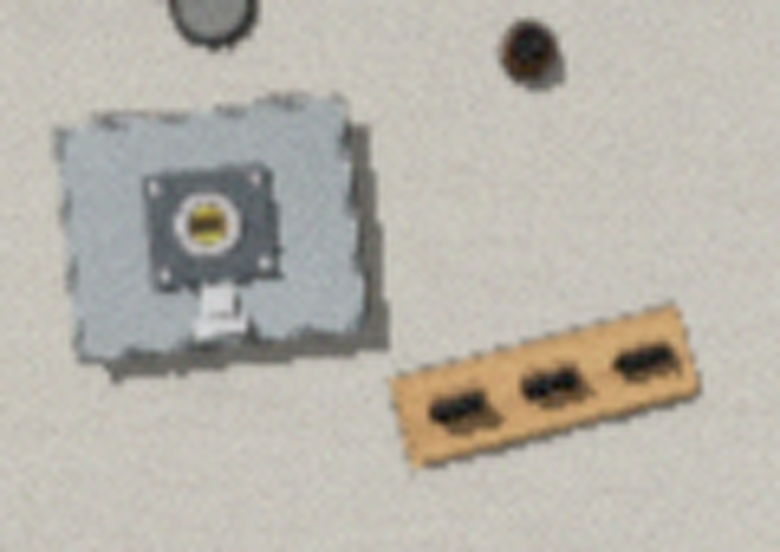

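The longest key is the left one, nearest the box, at scene (269,240) and top (286,238): it shows the most blade and stands highest. The lock collar is at top (247,209). Next I'll compute positions.

```bash
cat > h.py <<'E'
import numpy as np,cv2
from station import *
from scipy.spatial.transform import Rotation as R
def foc(f): return 210/np.tan(np.radians(f["vfov"])/2)
def unproj(f,u,v,z):
    E=np.array(f["extrinsics"]);k=foc(f)
    d=E[:3,:3].T@np.array([(u-f["cx"])/k,-(v-f["cy"])/k,-1]);c=-E[:3,:3].T@E[:3,3]
    return c+d*(z-c[2])/d[2]
def proj(f,p):
    E=np.array(f["extrinsics"]);k=foc(f);q=E[:3,:3]@np.array(p)+E[:3,3]
    return np.array([f["cx"]+k*q[0]/-q[2],f["cy"]+k*q[1]/q[2]])
def toolR(s): return R.from_euler('xyz',s["ee_rot"])
E
python3 - <<'E'
from h import *
f=grab_frame("top");g=grab_frame("scene")
c=lambda x,y:(215+x/6.5,175+y/6.5)
for n,p,z in [("key",(460,409),.09),("mid",(553,384),.083),("sh",(645,362),.075),("collar",(208,223),.09),
 ("rackA",(392,378),.032),("rackB",(415,468),.032),("rackC",(675,303),.032),("rackD",(697,393),.032),
 ("boxa",(57,130),.066),("boxb",(345,95),.066),("boxc",(80,360),.066),("boxd",(362,325),.066),("vial",(528,45),.06)]:
    P=unproj(f,*c(*p),z);print(n,P.round(4),proj(g,P).round(1))
d=lambda x,y:(195+x/5.6,185+y/5.6)
for n,p,z in [("keytop",(414,275),.092),("midtop",(530,306),.084),("shtop",(648,338),.076),("collar",(278,110),.09)]:
    print(n,unproj(g,*d(*p),z).round(4))
s=get_state();print(toolR(s).as_matrix().round(3),s["t"])
E=np.array(grab_frame("wrist")["extrinsics"]);C=-E[:3,:3].T@E[:3,3]
print("cam in tool",toolR(s).as_matrix().T@(C-s["eef_pos"]), (E[:3,:3]@toolR(s).as_matrix()).round(3))
E
```

```text
key [0.4586 0.0089 0.09  ] [268.4 235.9]
mid [ 0.4734 -0.04    0.083 ] [288.7 240.9]
sh [ 0.4867 -0.0892  0.075 ] [309.2 246.6]
collar [0.5526 0.1445 0.09  ] [244.2 204.1]
rackA [0.4759 0.0445 0.032 ] [260.8 246.7]
rackB [0.4275 0.0306 0.032 ] [255.1 258.7]
rackC [ 0.5212 -0.1087  0.032 ] [322.  255.3]
rackD [ 0.4725 -0.1217  0.032 ] [318.1 267.9]
boxa [0.6022 0.2282 0.066 ] [230.5 195.9]
boxb [0.6258 0.0745 0.066 ] [279.8 205.7]
boxc [0.4794 0.2112 0.066 ] [209.2 217.7]
boxd [0.5024 0.0617 0.066 ] [260.2 228.9]
vial [ 0.6568 -0.0236  0.06  ] [315.9 211.4]
keytop [0.4633 0.0101 0.092 ]
midtop [ 0.4776 -0.0402  0.084 ]
shtop [ 0.4917 -0.0908  0.076 ]
collar [0.5507 0.1417 0.09  ]
[[-0.     0.933 -0.361]
 [-0.001 -0.361 -0.933]
 [-1.     0.     0.001]] 0.25
cam in tool [-0.15816859  0.07987339 -0.00185449] [[-0.     0.001  1.   ]
 [ 0.294  0.956 -0.   ]
 [-0.956  0.294 -0.   ]]
```

```bash
python3 -m crank '[[0.004,0.038,0.045,0.08,0,0,1],[0.008,0.076,0.09,0.16,0,0,1],[0.012,0.114,0.135,0.24,0,0,0.8],[0.016,0.153,0.18,0.33,0,0,0.6],[0.02,0.191,0.225,0.42,0,0,0.5],[0.024,0.23,0.27,0.51,0,0,0.5],[0.028,0.268,0.315,0.6,0,0,0.5],[0.032,0.306,0.36,0.7,0,0,0.5],[0.036,0.344,0.405,0.8,0,0,0.5],[0.04,0.383,0.45,0.92,0,0,0.5]]'
python3 - <<'E'
from h import *
s=get_state();M=toolR(s).as_matrix();print(M.round(3),s["q"])
print((M.T@(np.array([.459,.009,.18])-s["eef_pos"])).round(4), np.arctan2(M[1,2],M[0,2]),s["force"])
E
```

```text
t: 1.55
eef_pos: [0.4388, 0.0701, 0.187]
ee_rot: [-2.89, 1.569, 0.531]
force: [2.3, -0.3, 0.8]
width: 0.0437
[[ 0.001  0.275 -0.961]
 [ 0.001 -0.961 -0.275]
 [-1.    -0.    -0.001]] [ 6.04851572e-01  1.37105196e-03 -5.31209358e-01  1.28876614e-04
 -1.03672619e+00 -3.25868103e-01]
[ 0.007   0.0643 -0.0026] -2.8625439325619113 [ 2.28631452 -0.25614257  0.8268929 ]
```

```bash
python3 -m crank '[[0.004,0.04,-0.002,0,0,0,0.5],[0.007,0.064,-0.0025,0,0,0,0.5],[0.007,0.064,-0.0025,0,0,0,0.5],[0.007,0.064,-0.0025,0,0,0,0.5]]'
python3 - <<'E'
from h import *
f=grab_frame("wrist");cv2.imwrite("pics/w1.png",f["pixels"][:,:,::-1])
for p in [(.459,.009,.09),(.4734,-.04,.083),(.5526,.1445,.09)]: print(proj(f,p))
s=get_state();print(s["eef_pos"],s["force"])
E
```

```text
t: 2.05
eef_pos: [0.4586, 0.0111, 0.1797]
ee_rot: [-2.884, 1.571, 0.539]
force: [0.3, -0.0, 0.2]
width: 0.0438
[279.37635168 207.07708   ]
[279.15545398 132.24677949]
[116.64712036 333.79600022]
[0.45854707 0.01145005 0.17972751] [-0.36420906  0.06135576  0.82295186]
```

View pics/w1.png

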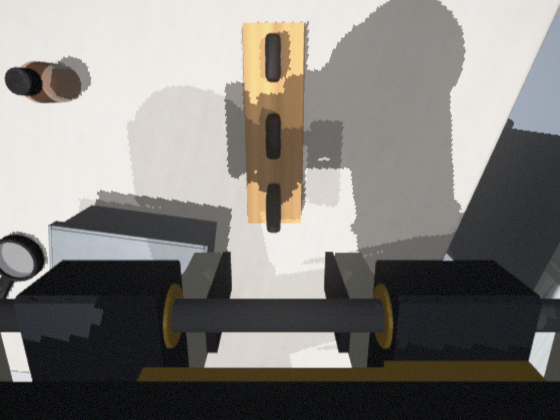

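```bash
python3 - <<'E'
import cv2,numpy as np
a=cv2.imread("pics/w1.png")[165:250,220:330]
a=np.clip(cv2.resize(a,None,fx=7,fy=7,interpolation=cv2.INTER_CUBIC).astype(float)*2,0,255).astype(np.uint8)
cv2.imwrite("pics/w1c.png",a)
E
```

```text
(no output)
```

View pics/w1c.png

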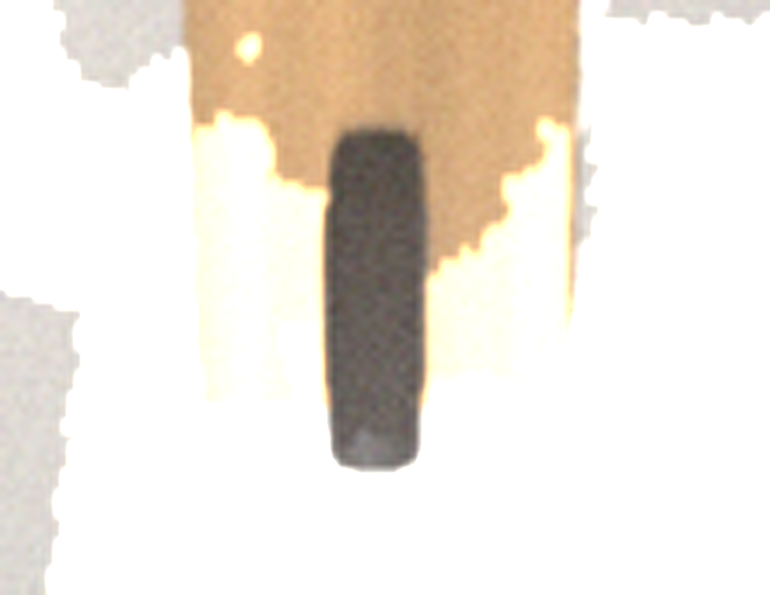

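```bash
python3 - <<'E'
from h import *
f=grab_frame("wrist");s=get_state();M=toolR(s).as_matrix()
for n,u,v,z in [("head",273.7,207.7,.092),("h1",273.7,183.6,.092),("h2",273.7,231.9,.092)]:
    P=unproj(f,u,v,z);print(n,P.round(4),(M.T@(P-s["eef_pos"])).round(4))
L=[unproj(f,220+u/7,165+v/7,.032) for u,v in [(190,130),(205,380),(577,60),(570,300)]]
L=np.array(L);print(L.round(4));print(((L-s["eef_pos"])@M).round(4))
g=grab_frame("scene");P=unproj(f,273.7,207.7,.092);print(proj(g,P),195+414/5.6,185+275/5.6)
t=grab_frame("top");print(proj(t,P))
E
```

```text
head [0.4629 0.0103 0.092 ] [ 0.0878  0.0025 -0.0037]
h1 [ 0.4676 -0.0063  0.092 ] [ 0.0878  0.0197 -0.0036]
h2 [0.4579 0.0276 0.092 ] [ 0.0878 -0.0155 -0.0037]
[[ 0.4859  0.014   0.032 ]
 [ 0.4759  0.0445  0.032 ]
 [ 0.4434 -0.0074  0.032 ]
 [ 0.4352  0.0217  0.032 ]]
[[ 0.1478  0.0054 -0.0268]
 [ 0.1478 -0.0267 -0.0257]
 [ 0.1478  0.0141  0.02  ]
 [ 0.1478 -0.0162  0.0197]]
[268.77482564 234.16418943] 268.92857142857144 234.10714285714286
[285.42356212 236.64039183]
```

```bash
python3 -m crank '[[0.03,0.001,-0.0035,0,0,0,0.5],[0.06,0.001,-0.0035,0,0,0,0.5],[0.09,0.001,-0.0035,0,0,0,0.5],[0.11,0.001,-0.0035,0,0,0,0.5],[0.117,0.001,-0.0035,0,0,0,0.5],[0.117,0.001,-0.0035,0,0,0,0.5]]' 20
python3 - <<'E'
from h import *
f=grab_frame("wrist");cv2.imwrite("pics/w2.png",f["pixels"][:,:,::-1])
f=grab_frame("scene");cv2.imwrite("pics/s2.png",cv2.resize(f["pixels"][180:290,200:340,::-1],None,fx=5.5,fy=5.5,interpolation=cv2.INTER_CUBIC))
E
```

```text
t: 3.0
eef_pos: [0.4623, 0.0113, 0.0627]
ee_rot: [0.493, 1.57, -2.366]
force: [-0.5, -0.8, 0.4]
width: 0.0442
```

View pics/w2.png

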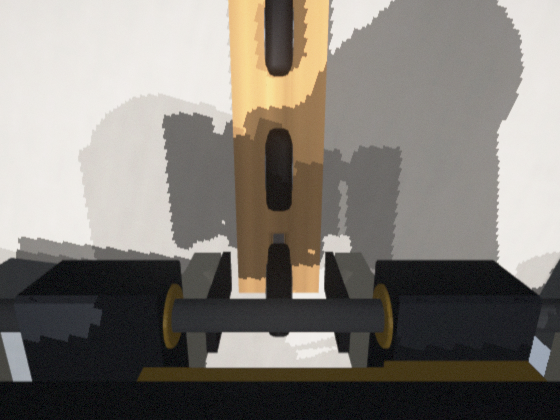

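View pics/s2.png

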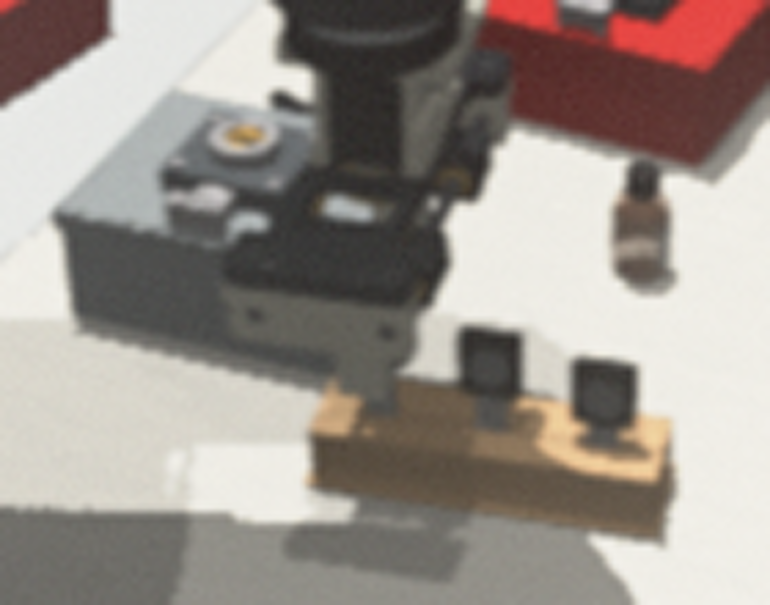

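The wrist view shows the long key's head at (279,290), centred between the fingers at (231) and (330). I'll close the gripper.

```bash
python3 -m crank '[[0,0,0,0,0,0,0.25],[0,0,0,0,0,0,0],[0,0,0,0,0,0,0],[0,0,0,0,0,0,0],[0,0,0,0,0,0,0],[0,0,0,0,0,0,0]]' 45; python3 - <<'E'
from h import *
s=get_state();print(s["width"],s["force"],s["moment"])
E
```

```text
t: 3.85
eef_pos: [0.4623, 0.011, 0.0626]
ee_rot: [2.28, 1.571, -0.579]
force: [-0.6, -0.6, 1.6]
width: 0.0097
0.009668601885454669 [-0.60642097 -0.61087331  1.6293338 ] [ 0.01512585  0.03530819 -0.06123777]
```

```bash
python3 -m crank '[[-0.01,0,0,0,0,0,0],[-0.03,0,0,0,0,0,0],[-0.06,0,0,0,0,0,0],[-0.1,0,0,0,0,0,0],[-0.13,0,0,0,0,0,0],[-0.13,0,0,0,0,0,0]]'
python3 - <<'E'
from h import *
s=get_state();print(s["width"],s["force"])
f=grab_frame("wrist");cv2.imwrite("pics/w3.png",f["pixels"][:,:,::-1])
f=grab_frame("scene");cv2.imwrite("pics/s3.png",cv2.resize(f["pixels"][150:290,180:340,::-1],None,fx=4.5,fy=4.5,interpolation=cv2.INTER_CUBIC))
M=toolR(s).as_matrix();P=np.array(s["eef_pos"])
T=np.array([.5515,.143,.195]);print((M.T@(T-P)).round(4),np.arctan2(M[1,2],M[0,2]),P)
E
```

```text
t: 4.6
eef_pos: [0.4637, 0.0115, 0.1956]
ee_rot: [-3.077, 1.565, 0.347]
force: [0.3, -0.1, -0.6]
width: 0.0099
0.009931025446713872 [ 0.29060517 -0.14200147 -0.63048005]
[ 0.0013 -0.1019 -0.121 ] -2.8592674007995944 [0.46365324 0.01146361 0.19556736]
```

View pics/w3.png

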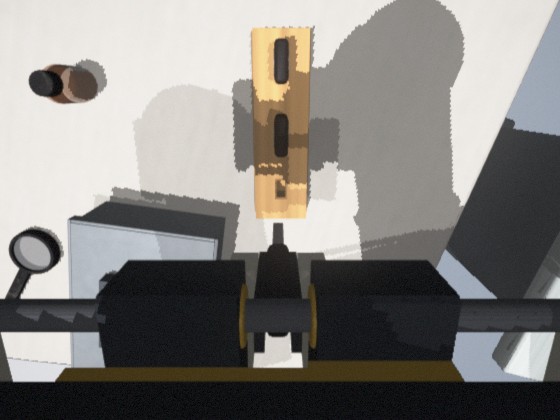

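View pics/s3.png

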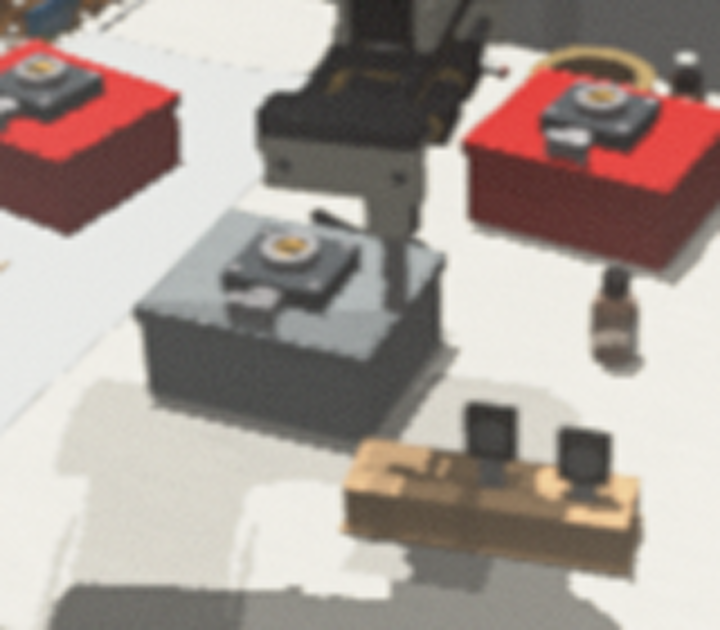

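```bash
python3 - <<'E'
from h import *
a=cv2.imread("pics/w3.png")[170:270,220:340]
a=np.clip(cv2.resize(a,None,fx=6,fy=6,interpolation=cv2.INTER_CUBIC).astype(float)*2,0,255).astype(np.uint8)
cv2.imwrite("pics/w3c.png",a)
f=grab_frame("wrist");s=get_state();M=toolR(s).as_matrix()
for x in (.055,.0565,.05): 
  for y in(-.007,.004,.007): print(x,y,proj(f,M@np.array([x,y,0])+s["eef_pos"]).round(1))
for y in (-.015,0,.015): print("head",y,proj(f,M@np.array([.0045,y,0])+s["eef_pos"]).round(1),proj(f,M@np.array([.0045-.034,y,0])+s["eef_pos"]).round(1))
E
```

```text
0.055 -0.007 [280.  237.2]
0.055 0.004 [280.1 220.4]
0.055 0.007 [280.1 215.8]
0.0565 -0.007 [280.  236.3]
0.0565 0.004 [280.1 219.6]
0.0565 0.007 [280.1 215. ]
0.05 -0.007 [280.1 240.2]
0.05 0.004 [280.1 223.2]
0.05 0.007 [280.1 218.4]
head -0.015 [280.5 290. ] [281.1 332.3]
head 0 [280.6 262.4] [281.2 299.9]
head 0.015 [280.7 233.5] [281.4 265.5]
```

View pics/w3c.png

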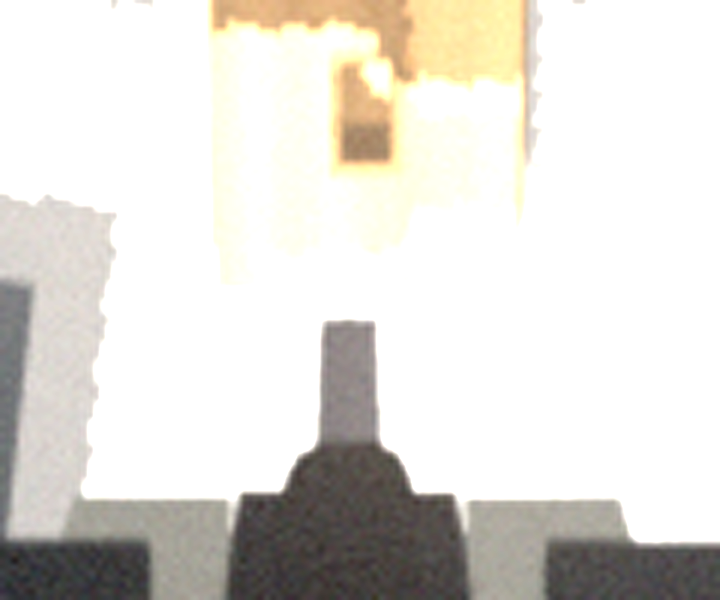

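```bash
python3 -m crank '[[0,-0.015,-0.018,0.02,0,0,0],[0,-0.04,-0.05,0.05,0,0,0],[0,-0.07,-0.085,0.09,0,0,0],[0,-0.09,-0.11,0.12,0,0,0],[0.001,-0.099,-0.121,0.13,0,0,0],[0.001,-0.099,-0.121,0.13,0,0,0],[0.001,-0.099,-0.121,0.13,0,0,0]]'
python3 - <<'E'
from h import *
s=get_state();print(s["eef_pos"],s["force"],s["width"]);M=toolR(s).as_matrix();print(np.arctan2(M[1,2],M[0,2])+np.pi,M.round(3))
f=grab_frame("wrist");cv2.imwrite("pics/w4.png",f["pixels"][:,:,::-1])
a=cv2.resize(f["pixels"][150:270,210:360,::-1],None,fx=5,fy=5,interpolation=cv2.INTER_CUBIC);cv2.imwrite("pics/w4c.png",np.clip(a*1.7,0,255).astype(np.uint8))
g=grab_frame("scene");cv2.imwrite("pics/s4.png",cv2.resize(g["pixels"][130:250,190:320,::-1],None,fx=5,fy=5,interpolation=cv2.INTER_CUBIC))
for x in(0,.0045,.03,.0565):print(proj(g,M@np.array([x,0,0])+s["eef_pos"]).round(1),proj(f,M@np.array([x,0,0])+s["eef_pos"]).round(1))
for P in [(.5515,.143,.09)]: print(proj(f,P),proj(g,P))
E
```

```text
t: 5.62
eef_pos: [0.5501, 0.1389, 0.1911]
ee_rot: [0.321, 1.57, -2.668]
force: [0.6, 0.1, -0.6]
width: 0.0099
[0.55010605 0.13891038 0.19113676] [ 0.59431516  0.06235392 -0.5666378 ] 0.009872008963641269
0.1519070515120804 [[-0.001  0.151 -0.988]
 [-0.001 -0.988 -0.151]
 [-1.     0.     0.001]]
[243.2 172.1] [279.6 267. ]
[243.3 173.7] [279.6 262.8]
[243.9 182.2] [279.3 242.5]
[244.4 190.9] [279.1 225.9]
[275.95337657 210.11812205] [244.40003414 204.38266986]
```

View pics/w4c.png

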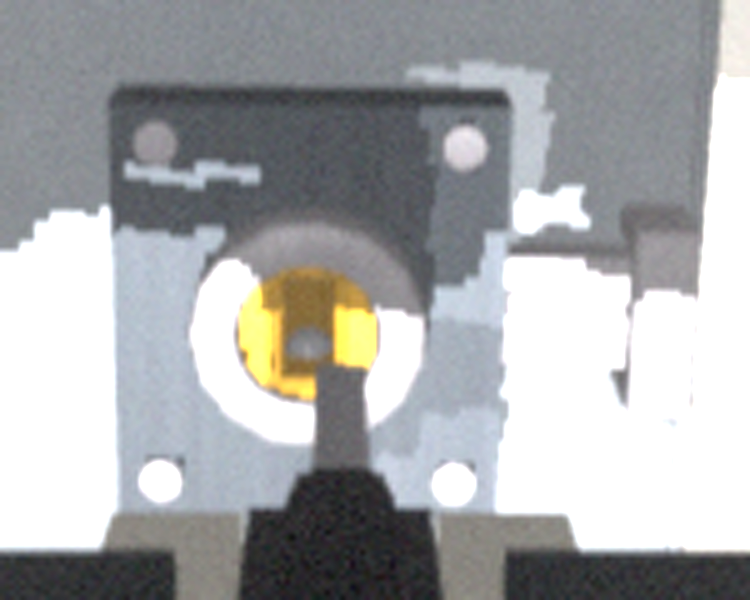

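View pics/s4.png

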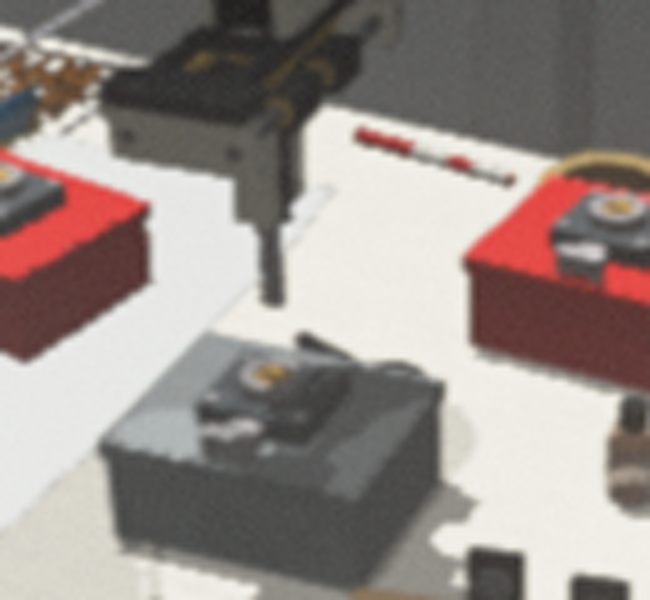

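```bash
python3 - <<'E'
from h import *
s=get_state();M=toolR(s).as_matrix();P0=np.array(s["eef_pos"])
f=grab_frame("wrist");g=grab_frame("scene");t=grab_frame("top")
C=unproj(f,210+308/5,150+329/5,.09)
T=unproj(f,210+343/5,150+370/5,P0[2]-.052)
loc=lambda P:(M.T@(P-P0)).round(4)
print("collar wrist",C.round(4),loc(C)); print("tip edge",T.round(4),loc(T))
Cs=unproj(g,190+268/5,130+374/5,.09);Ts=unproj(g,190+274/5,130+304/5,P0[2]-.0565)
print("scene collar",Cs.round(4),loc(Cs),"tip",loc(Ts))
Ct=unproj(t,247,209.3,.09);print("top collar",Ct.round(4),loc(Ct))
print(proj(f,C+np.array([.018*M[0,2],.018*M[1,2],0]))-proj(f,C-np.array([.018*M[0,2],.018*M[1,2],0])))
for d in(-.018,.018):print(proj(f,C+d*M[:,1]),proj(f,C+d*M[:,2]))
E
```

```text
collar wrist [0.5544 0.1481 0.09  ] [ 0.1017 -0.0085 -0.0053]
tip edge [0.5511 0.1361 0.1397] [ 0.052   0.0029 -0.0003]
scene collar [0.5486 0.1437 0.09  ] [ 0.1017 -0.005   0.001 ] tip [0.0565 0.0012 0.0005]
top collar [0.5526 0.1445 0.09  ] [ 0.1017 -0.0051 -0.0031]
[4.85288607e+01 1.97812296e-02]
[271.69936395 238.38916176] [247.33513526 215.78947962]
[271.49672531 192.32177985] [295.86393624 215.81051998]
```

The enlarged wrist crop shows the collar centred at (271.6,215.8) and the blade tip at (278.6,224). The tip needs about -5 mm in tool y and -5 mm in z. I'll shift, descend and look again.

```bash
python3 -m crank '[[0,-0.005,-0.005,0,0,0,0],[0.01,-0.005,-0.005,0,0,0,0],[0.025,-0.005,-0.005,0,0,0,0],[0.035,-0.005,-0.005,0,0,0,0],[0.035,-0.005,-0.005,0,0,0,0],[0.035,-0.005,-0.005,0,0,0,0]]'
python3 - <<'E'
from h import *
s=get_state();print(s["force"]);M=toolR(s).as_matrix();P0=np.array(s["eef_pos"])
f=grab_frame("wrist");a=cv2.resize(f["pixels"][160:290,210:360,::-1],None,fx=5,fy=4.6,interpolation=cv2.INTER_CUBIC);a=cv2.resize(f["pixels"][160:280,210:360,::-1],None,fx=5,fy=5,interpolation=cv2.INTER_CUBIC)
cv2.imwrite("pics/w5c.png",np.clip(a*1.7,0,255).astype(np.uint8))
g=grab_frame("scene");cv2.imwrite("pics/s5.png",cv2.resize(g["pixels"][160:240,190:290,::-1],None,fx=7.5,fy=7.5,interpolation=cv2.INTER_CUBIC))
E
```

```text
t: 6.62
eef_pos: [0.5553, 0.1455, 0.1567]
ee_rot: [2.188, 1.571, -0.801]
force: [-0.3, 0.1, -1.4]
width: 0.0094
[-0.28358803  0.11315229 -1.38061086]
```

View pics/w5c.png

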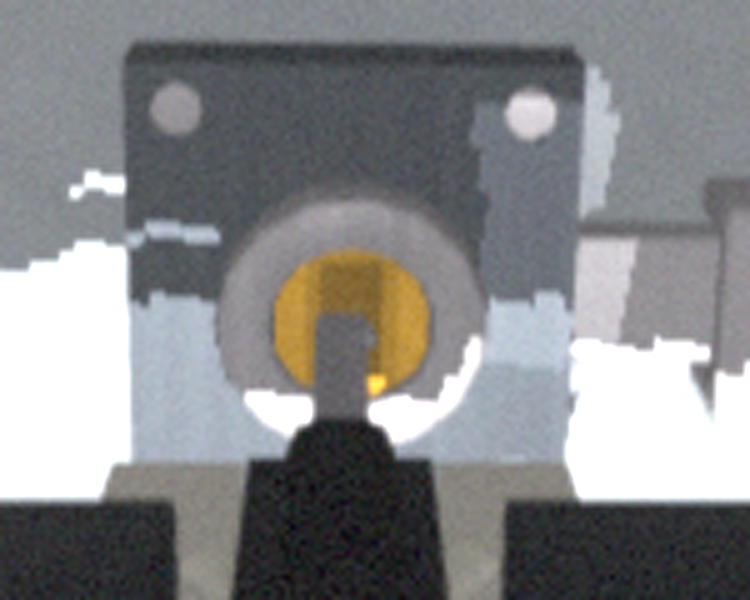

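View pics/s5.png

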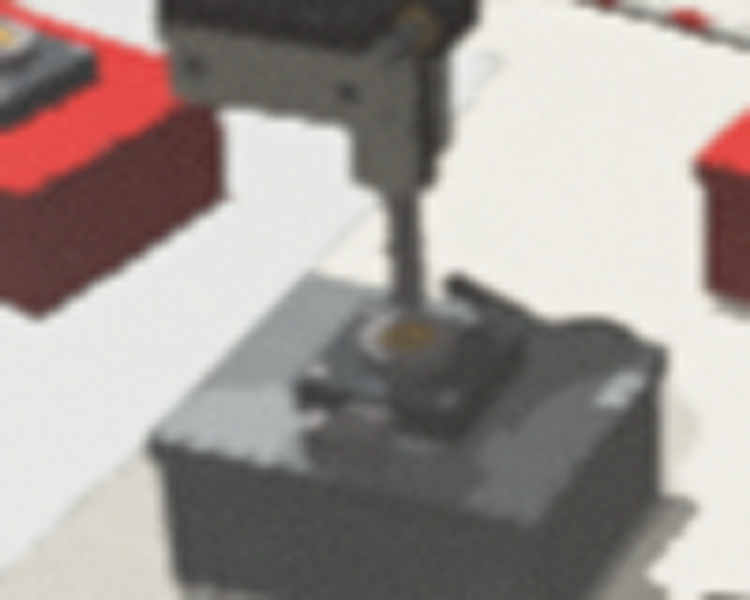

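```bash
python3 - <<'E'
from h import *
s=get_state();M=toolR(s).as_matrix();P0=np.array(s["eef_pos"])
f=grab_frame("wrist");g=grab_frame("scene")
loc=lambda P:(M.T@(P-P0)).round(4)
C=unproj(f,210+350.5/5,160+322/5,.09);T=unproj(f,210+341.5/5,160+313/5,P0[2]-.052)
print(C,loc(C),loc(T))
q=lambda p:((proj(f,p)-[210,160])*5).round(0)
for d in(-.018,.018):print(q(C+d*M[:,1]),q(C+d*M[:,2]))
for d in(-.008,.008):print("slot",q(C-[0,0,.002]+d*M[:,1]))
for y in (-.0105,.0105): print("open",q(C+y*M[:,1]),q(C-[0,0,.002]+y*M[:,1]))
E
```

```text
[0.55430611 0.14822966 0.09      ] [ 0.067  -0.0027  0.0007] [ 0.052   0.0038 -0.0005]
[350. 450.] [211. 322.]
[351. 188.] [489. 322.]
slot [350. 374.]
slot [351. 258.]
open [350. 397.] [350. 392.]
open [351. 245.] [351. 240.]
```

```bash
python3 -m crank '[[0,-0.0006,0.0012,0,0,0,0],[0.004,-0.0006,0.0012,0,0,0,0],[0.008,-0.0006,0.0012,0,0,0,0],[0.011,-0.0006,0.0012,0,0,0,0],[0.014,-0.0006,0.0012,0,0,0,0],[0.016,-0.0006,0.0012,0,0,0,0],[0.016,-0.0006,0.0012,0,0,0,0]]'
python3 - <<'E'
from h import *
s=get_state();print(s["eef_pos"],s["force"],s["moment"],s["width"])
f=grab_frame("wrist");a=cv2.resize(f["pixels"][160:280,210:360,::-1],None,fx=5,fy=5,interpolation=cv2.INTER_CUBIC)
cv2.imwrite("pics/w6c.png",np.clip(a*1.7,0,255).astype(np.uint8))
E
```

```text
t: 7.7
eef_pos: [0.5537, 0.1458, 0.1404]
ee_rot: [0.381, 1.57, -2.609]
force: [-0.6, -0.3, 0.0]
width: 0.0096
[0.55373066 0.1458431  0.1403667 ] [-0.64192872 -0.26254586  0.02685791] [ 0.0324165  -0.04306373 -0.06718293] 0.009631179380351018
```

View pics/w6c.png

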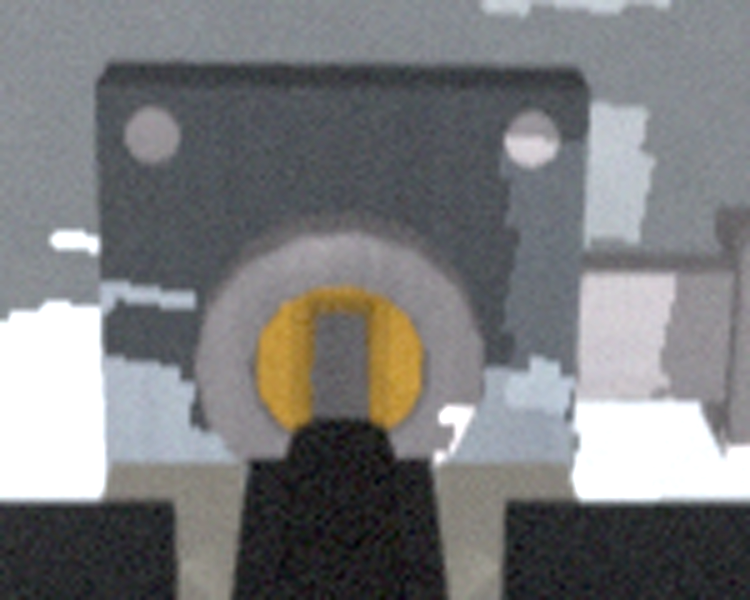

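The blade tip is inside the slot (cols 314–368 within 310–375 in the crop) with zero contact force. Continuing down.

```bash
python3 -m crank '[[0.003,0,0,0,0,0,0],[0.006,0,0,0,0,0,0],[0.009,0,0,0,0,0,0],[0.009,0,0,0,0,0,0]]'; python3 -m crank '[[0.001,0,0,0,0,0,0],[0.002,0,0,0,0,0,0],[0.003,0,0,0,0,0,0],[0.003,0,0,0,0,0,0]]'
```

```text
t: 8.25
eef_pos: [0.5536, 0.1457, 0.1312]
ee_rot: [0.526, 1.57, -2.463]
force: [-0.3, -0.8, -0.3]
width: 0.0095
t: 8.75
eef_pos: [0.5544, 0.1451, 0.129]
ee_rot: [2.147, 1.569, -0.842]
force: [2.1, -5.5, 1.8]
width: 0.0094
```

```bash
python3 -m crank '[[0.001,0,0,0,0,0,0],[0.002,0,0,0,0,0,0],[0.002,0,0,0,0,0,0]]'; python3 -m crank '[[0.001,0,0,0,0,0,0],[0.002,0,0,0,0,0,0],[0.002,0,0,0,0,0,0]]'
```

```text
t: 9.12
eef_pos: [0.5543, 0.1448, 0.1271]
ee_rot: [1.849, 1.569, -1.14]
force: [2.3, -6.4, 3.0]
width: 0.0092
t: 9.5
eef_pos: [0.554, 0.1447, 0.1247]
ee_rot: [1.427, 1.569, -1.563]
force: [2.8, -6.3, 1.1]
width: 0.0097
```

```bash
python3 -m crank '[[0.002,0,0,0,0,0,0],[0.004,0,0,0,0,0,0],[0.004,0,0,0,0,0,0]]'; python3 -m crank '[[0.002,0,0,0,0,0,0],[0.004,0,0,0,0,0,0],[0.004,0,0,0,0,0,0]]'
```

```text
t: 9.88
eef_pos: [0.5537, 0.1446, 0.1205]
ee_rot: [1.083, 1.569, -1.907]
force: [1.6, -5.3, 1.2]
width: 0.0097
t: 10.25
eef_pos: [0.5536, 0.1446, 0.1163]
ee_rot: [0.98, 1.569, -2.01]
force: [1.1, -7.0, 0.2]
width: 0.0099
```

```bash
python3 -m crank '[[0.002,0,0,0,0,0,0],[0.004,0,0,0,0,0,0],[0.004,0,0,0,0,0,0]]'; python3 -m crank '[[0.002,0,0,0,0,0,0],[0.004,0,0,0,0,0,0],[0.004,0,0,0,0,0,0]]'
```

```text
t: 10.62
eef_pos: [0.5547, 0.1455, 0.1134]
ee_rot: [2.871, 1.569, -0.118]
force: [2.3, -3.8, 5.1]
width: 0.0096
t: 11.0
eef_pos: [0.5542, 0.1462, 0.1089]
ee_rot: [-2.675, 1.57, 0.619]
force: [0.2, -0.1, 3.0]
width: 0.0099
```

```bash
python3 -m crank '[[0.002,0,0,0,0,0,0],[0.004,0,0,0,0,0,0],[0.006,0,0,0,0,0,0],[0.008,0,0,0,0,0,0],[0.008,0,0,0,0,0,0]]'; python3 -m crank '[[0.002,0,0,0,0,0,0],[0.004,0,0,0,0,0,0],[0.004,0,0,0,0,0,0]]'
```

```text
t: 11.62
eef_pos: [0.5533, 0.1459, 0.0998]
ee_rot: [-0.059, 1.57, -3.049]
force: [0.1, -0.0, -0.7]
width: 0.0097
t: 12.0
eef_pos: [0.5538, 0.146, 0.0962]
ee_rot: [-1.703, 1.571, 1.591]
force: [1.2, 0.3, -2.5]
width: 0.0097
```

```bash
python3 -m crank '[[0.001,0,0,0,0,0,0],[0.002,0,0,0,0,0,0],[0.002,0,0,0,0,0,0]]'
```

```text
t: 12.38
eef_pos: [0.5538, 0.1459, 0.0947]
ee_rot: [-2.434, 1.571, 0.86]
force: [-1.3, 1.5, 3.8]
width: 0.0098
```

```bash
python3 -m crank '[[0.001,0,0,0,0,0,0],[0.002,0,0,0,0,0,0],[0.002,0,0,0,0,0,0]]'; python3 - <<'E'
from h import *
s=get_state();print(s["eef_pos"],s["force"],s["moment"])
f=grab_frame("wrist");a=cv2.resize(f["pixels"][180:340,180:380,::-1],None,fx=4,fy=3.7,interpolation=cv2.INTER_CUBIC)
cv2.imwrite("pics/w7c.png",np.clip(a*1.7,0,255).astype(np.uint8))
g=grab_frame("scene");cv2.imwrite("pics/s7.png",cv2.resize(g["pixels"][160:240,190:290,::-1],None,fx=7.5,fy=7.5,interpolation=cv2.INTER_CUBIC))
E
```

```text
t: 12.75
eef_pos: [0.5539, 0.1459, 0.0946]
ee_rot: [3.103, 1.57, 0.114]
force: [-6.8, 1.6, 17.7]
width: 0.0097
[0.55387452 0.14594437 0.09456695] [-6.81045217  1.60017761 17.73830905] [ 0.7996956   2.63528479 -0.01682891]
```

View pics/w7c.png

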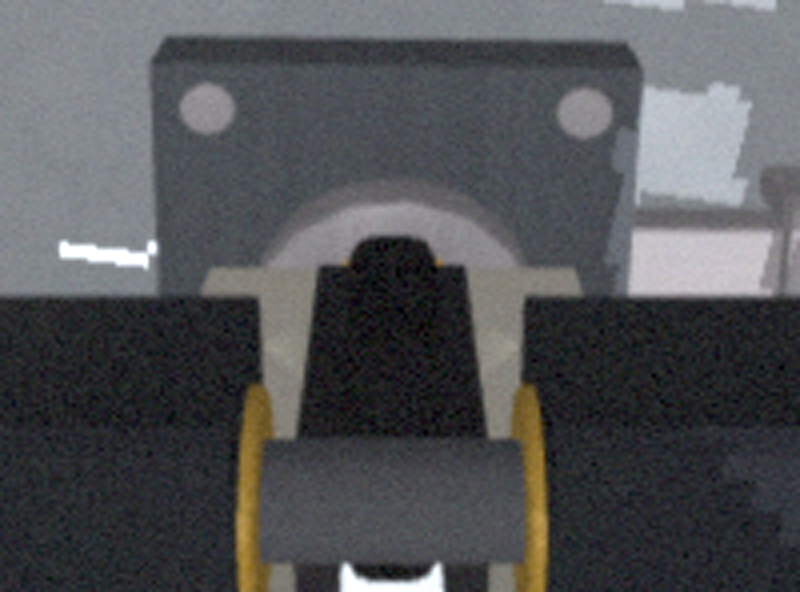

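View pics/s7.png

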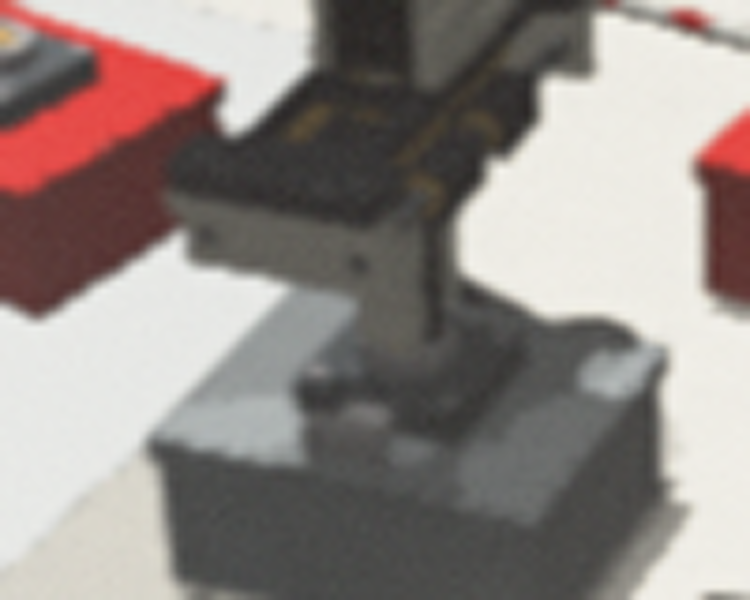

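```bash
python3 -m crank '[[-0.001,0,0,0,0,0,0],[-0.001,0,0,0.1,0,0,0],[-0.001,0,0,0.2,0,0,0],[-0.001,0,0,0.3,0,0,0],[-0.001,0,0,0.3,0,0,0]]' 60; python3 - <<'E'
from h import *
s=get_state();M=toolR(s).as_matrix();print(s["eef_pos"],s["force"],"toolF",M.T@s["force"],s["moment"],np.arctan2(M[1,2],M[0,2])+np.pi)
E
```

```text
t: 13.48
eef_pos: [0.5538, 0.1459, 0.0946]
ee_rot: [-2.943, 1.57, 0.05]
force: [-5.3, 1.2, 13.6]
width: 0.0096
[0.55380651 0.14591199 0.09463301] [-5.29491528  1.22083163 13.58637253] toolF [-13.58900629  -0.42286516   5.41074573] [ 0.73310256  1.74024594 -0.00449331] 6.13422810754621
```

```bash
python3 -m crank '[[-0.0005,0,0,0.1,0,0,0],[-0.0005,0,0,0.2,0,0,0],[-0.0005,0,0,0.3,0,0,0],[-0.0005,0,0,0.3,0,0,0]]'; python3 - <<'E'
from h import *
s=get_state();M=toolR(s).as_matrix();print("toolF",M.T@s["force"],s["moment"],np.arctan2(M[1,2],M[0,2]))
E
```

```text
t: 13.98
eef_pos: [0.5532, 0.146, 0.0947]
ee_rot: [0.418, 1.57, 3.111]
force: [-4.4, 2.1, 9.6]
width: 0.0093
toolF [-9.59552503 -0.014447    4.90781165] [1.08622599 1.90508761 0.03134396] 2.6924206489990583
```

```bash
python3 -m crank '[[0,0,0.0004,0.1,0,0,0],[0,0,0.0004,0.2,0,0,0],[0,0,0.0004,0.3,0,0,0],[0,0,0.0004,0.4,0,0,0],[0,0,0.0004,0.4,0,0,0]]'; python3 - <<'E'
from h import *
s=get_state();M=toolR(s).as_matrix();print("toolF",M.T@s["force"],s["moment"],np.arctan2(M[1,2],M[0,2]))
E
```

```text
t: 14.6
eef_pos: [0.5527, 0.1463, 0.0946]
ee_rot: [0.545, 1.57, 2.837]
force: [-6.8, 3.0, 10.2]
width: 0.0096
toolF [-10.17137569   3.07939175   6.74151863] [1.54793172 2.20453525 0.04172377] 2.2923977670390454
```

```bash
python3 -m crank '[[0,0.0004,0.0008,0.1,0,0,0],[0,0.0004,0.0008,0.2,0,0,0],[0,0.0004,0.0008,0.3,0,0,0],[0,0.0004,0.0008,0.4,0,0,0],[0,0.0004,0.0008,0.4,0,0,0]]'; python3 - <<'E'
from h import *
s=get_state();M=toolR(s).as_matrix();print("toolF",M.T@s["force"],s["moment"],np.arctan2(M[1,2],M[0,2]))
g=grab_frame("scene");cv2.imwrite("pics/s8.png",cv2.resize(g["pixels"][160:240,190:290,::-1],None,fx=7.5,fy=7.5,interpolation=cv2.INTER_CUBIC))
E
```

```text
t: 15.22
eef_pos: [0.5524, 0.1468, 0.0947]
ee_rot: [-0.486, 1.57, 1.407]
force: [-3.7, 3.7, 9.0]
width: 0.0098
toolF [-8.98281218  2.31020445  4.65651981] [1.51245295 1.54038774 0.03411075] 1.8925920985488784
```

View pics/s8.png

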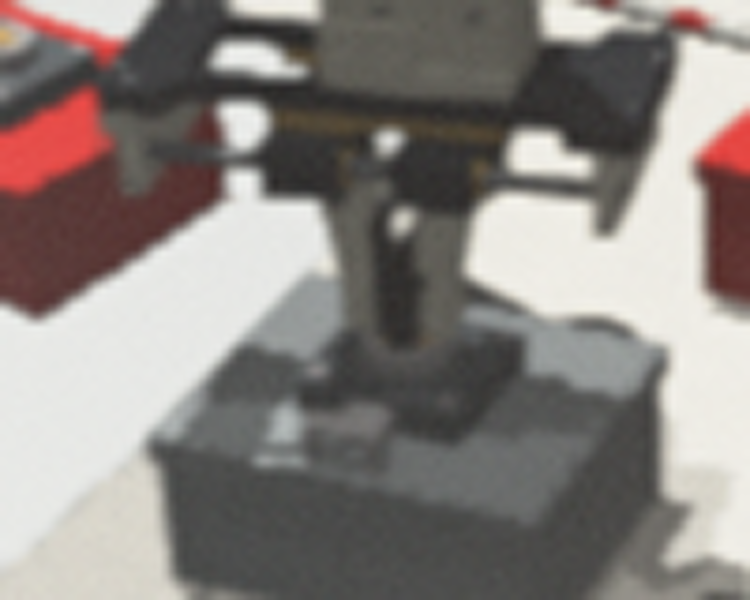

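```bash
python3 -m crank '[[0,0.0003,0.0005,0.1,0,0,0],[0,0.0003,0.0005,0.2,0,0,0],[0,0.0003,0.0005,0.25,0,0,0],[0,0.0003,0.0005,0.25,0,0,0]]'; python3 - <<'E'
from h import *
s=get_state();M=toolR(s).as_matrix();print("toolF",M.T@s["force"],s["moment"],np.arctan2(M[1,2],M[0,2]),s["q"][5])
# moment about TCP z
r=M@np.array([0,0,0]);print(s["width"])
f=grab_frame("wrist");a=cv2.resize(f["pixels"][150:350,150:400,::-1],None,fx=3.2,fy=3,interpolation=cv2.INTER_CUBIC)
cv2.imwrite("pics/w9.png",np.clip(a*1.7,0,255).astype(np.uint8))
t=grab_frame("top");cv2.imwrite("pics/t9.png",np.clip(cv2.resize(t["pixels"][175:260,215:335,::-1],None,fx=6.5,fy=6.5)*1.7,0,255).astype(np.uint8))
E
```

```text
t: 15.78
eef_pos: [0.5523, 0.1472, 0.0947]
ee_rot: [-0.946, 1.57, 0.697]
force: [-2.5, 3.6, 8.0]
width: 0.0095
toolF [-7.99845768  2.26606528  3.78927302] [1.30012568 0.95112267 0.07506329] 1.643454838129287 -2.1007227336416014
0.009548416309765679
```

View pics/w9.png

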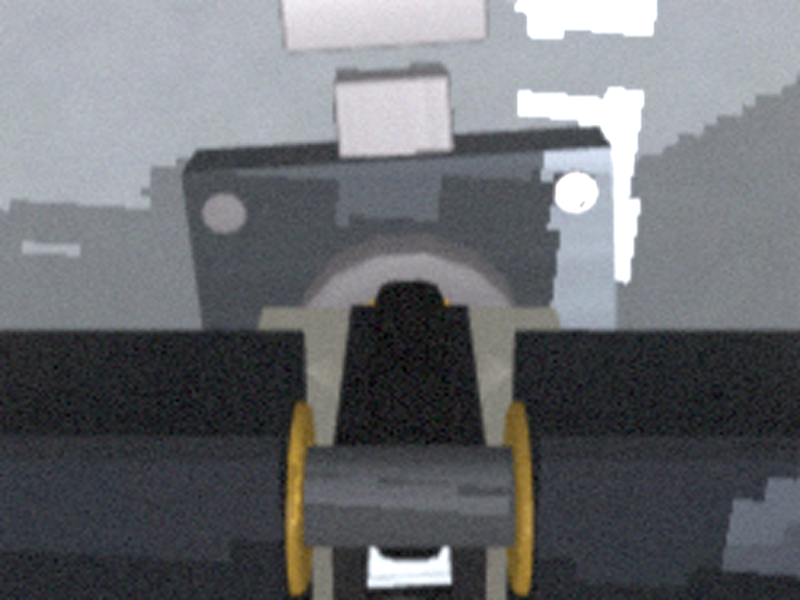

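View pics/t9.png

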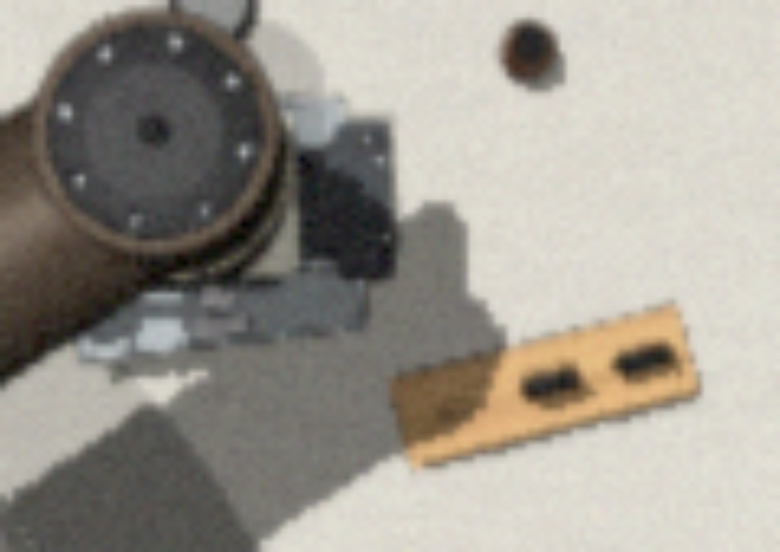

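```bash
python3 -m crank '[[0,0.0003,0.0003,0.05,0,0,0],[0,0.0003,0.0003,0.1,0,0,0],[0,0.0003,0.0003,0.1,0,0,0]]'; python3 - <<'E'
from h import *
s=get_state();M=toolR(s).as_matrix();print("toolF",M.T@s["force"],s["moment"],np.arctan2(M[1,2],M[0,2]),s["q"][5],s["joint_efforts"])
f=grab_frame("wrist");a=cv2.resize(f["pixels"][150:350,150:400,::-1],None,fx=3.2,fy=3,interpolation=cv2.INTER_CUBIC)
cv2.imwrite("pics/w10.png",np.clip(a*1.7,0,255).astype(np.uint8))
E
```

```text
t: 16.25
eef_pos: [0.5522, 0.1474, 0.0947]
ee_rot: [-1.136, 1.57, 0.407]
force: [-2.2, 1.3, 6.1]
width: 0.0096
toolF [-6.11060857  2.21952259  1.21034689] [0.94611696 0.43061623 0.17197326] 1.5435396379316981 -2.201429275099778 [ -1.5940984  -45.49124837  21.2896353    5.3428781   -0.18421339
  -0.4446111 ]
```

View pics/w10.png

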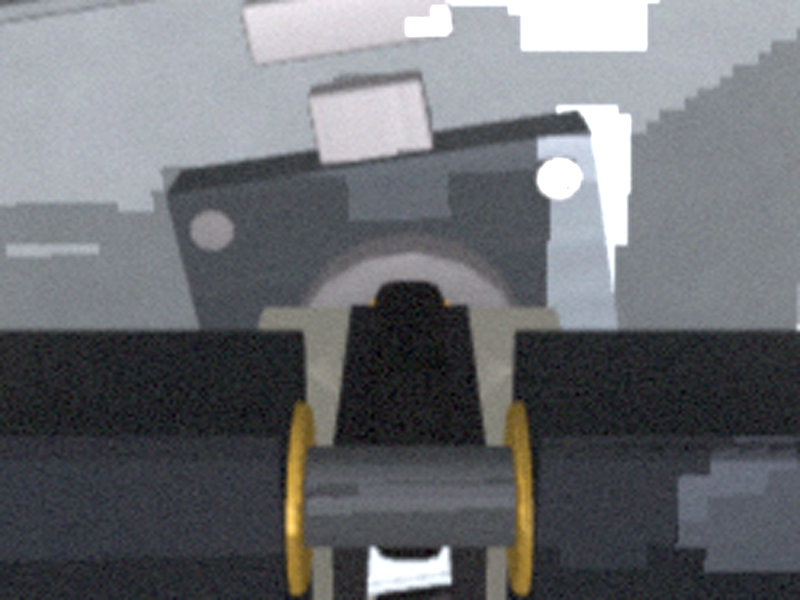

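```bash
python3 -m crank '[[0,0.0002,0.0001,0.03,0,0,0],[0,0.0002,0.0001,0.05,0,0,0],[0,0.0002,0.0001,0.05,0,0,0]]'; python3 - <<'E'
from h import *
s=get_state();M=toolR(s).as_matrix();print("toolF",M.T@s["force"],s["moment"],np.arctan2(M[1,2],M[0,2]),s["q"][5])
f=grab_frame("wrist");a=cv2.resize(f["pixels"][150:350,150:400,::-1],None,fx=3.2,fy=3,interpolation=cv2.INTER_CUBIC)
cv2.imwrite("pics/w11.png",np.clip(a*1.7,0,255).astype(np.uint8))
E
```

```text
t: 16.68
eef_pos: [0.5522, 0.1475, 0.0947]
ee_rot: [-1.226, 1.57, 0.268]
force: [-0.4, 2.2, 7.0]
width: 0.0096
toolF [-6.99199153  0.60228958  2.12269641] [0.78828912 0.02553859 0.23328255] 1.4940905797953954 -2.2513298429387865
```

View pics/w11.png

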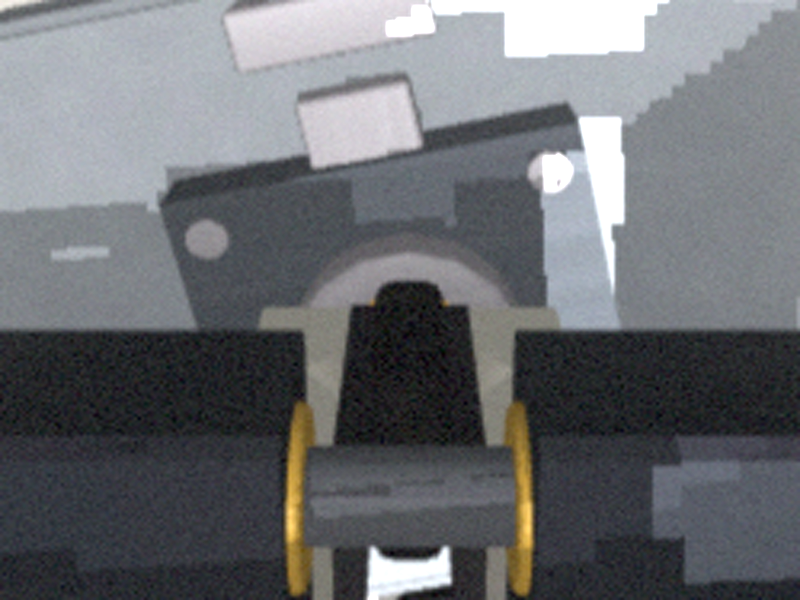

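```bash
python3 -m crank '[[0,0,0,0,0,0,0],[0,0,0,0,0,0,0],[0,0,0,0,0,0,0],[0,0,0,0,0,0,0],[0,0,0,0,0,0,0],[0,0,0,0,0,0,0]]' 60; python3 - <<'E'
from h import *
s=get_state();M=toolR(s).as_matrix();print("toolF",M.T@s["force"],s["moment"],np.arctan2(M[1,2],M[0,2]))
f=grab_frame("wrist")
# bolt in world, top surface z~? try lid+ .012
for z in (.074,.078,.082):
  B=np.array([.0,.0,0])
  P={n:unproj(f,150+u/3.2,150+v/3,z) for n,u,v in [("bolt_end",355,90),("case",367,160),("keeper",290,62)]}
  e=np.array([np.cos(.152),np.sin(.152)])
  print(z,{n:round(float((p[:2]-[.553,.1465])@e),4) for n,p in P.items()})
g=grab_frame("scene");cv2.imwrite("pics/s12.png",g["pixels"][:,:,::-1])
E
```

```text
t: 17.48
eef_pos: [0.5522, 0.1475, 0.0947]
ee_rot: [-1.178, 1.569, 0.316]
force: [-0.5, 1.3, 5.9]
width: 0.01
toolF [-5.9106399   0.55252075  1.27147788] [0.78275432 0.01480944 0.16886951] 1.4942971396017701
0.074 {'bolt_end': -0.0392, 'case': -0.027, 'keeper': -0.046}
0.078 {'bolt_end': -0.04, 'case': -0.0282, 'keeper': -0.0467}
0.082 {'bolt_end': -0.0409, 'case': -0.0293, 'keeper': -0.0474}
```

View pics/s12.png

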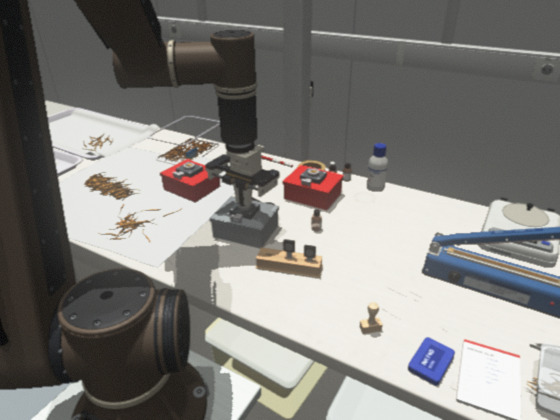

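```bash
for i in 1 2 3; do python3 -m crank '[[0,0,0,0,0,0,0],[0,0,0,0,0,0,0]]' >/dev/null; python3 -c "
from h import *
s=get_state();print(s['t'],s['moment'],s['force'],s['width'])
if $i==3:
  f=grab_frame('wrist');a=cv2.resize(f['pixels'][150:350,150:400,::-1],None,fx=3.2,fy=3,interpolation=cv2.INTER_CUBIC)
  cv2.imwrite('pics/w12.png',np.clip(a*1.7,0,255).astype(np.uint8))"; done
```

```text
17.825 [0.80396057 0.08436074 0.20246778] [-0.66498471  2.14150348  5.41727471] 0.009642096475757036
18.075 [0.82067773 0.02478729 0.23194261] [-0.50674844  2.5071777   5.56815588] 0.009641241055669866
18.325 [ 0.76012825 -0.00483419  0.19234127] [-0.51663169  2.90438437  6.22865753] 0.009398611803431788
```

View pics/w12.png

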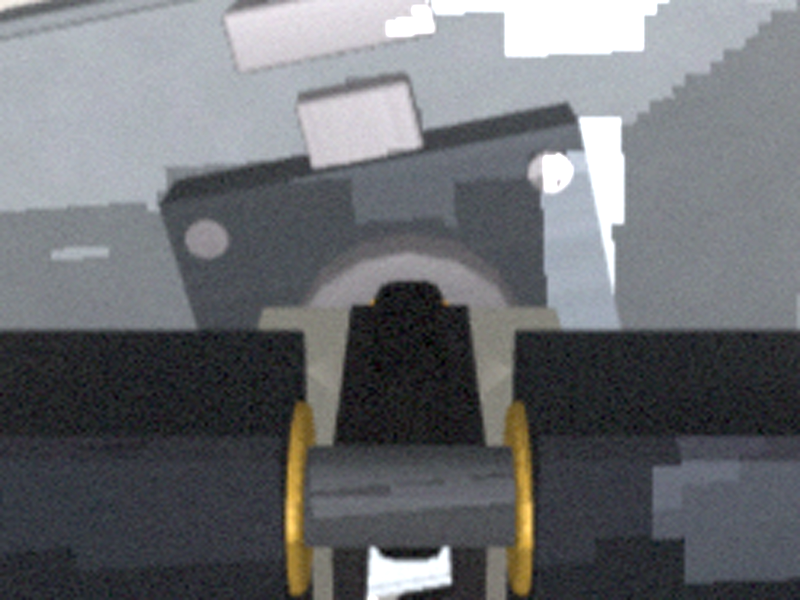

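The hold is steady: moment is about 0.2 N m, the bolt end at (355,90) stays clear of the keeper at (290,62), and the key is still gripped and seated. Handing in.

```bash
python3 -c "
from station import *
print(job_done())"
```

```text
the job is handed in; nothing more can be done
None
```

I took the tallest key from the left socket, nearest the box, and pushed it past both pins until its shoulder met the collar. I then turned it clockwise and handed in still gripping it with 60 N, at about 18.4 s of the 58 s allowed.

- **Fully home:** the key stopped hard at the predicted height, pushing back with 18 N. At hand-in it was still pressed down with about 6 N.
- **Quarter turn:** the gripper turned about 1.80 rad, which covers the key's 0.15 rad of play. The turning moment rose past the spring's 0.13 N m to about 0.2 N m, so I take the plug to be at its stop. I could not read the plug angle directly.
- **Bolt:** the wrist view shows it drawn back, with a gap of about 6–7 mm to the keeper. It looked the same about 1.5 s later.
- **Everything else:** in the last scene view the two other keys stand in the rack, and the vial and the stamp are where they were. The loupe is behind the box and mostly hidden in that view. I did not re-measure any of them.

**Disagreement:** the cameras disagreed by 2–4 mm on where the key sat in the grip and where the lock was. I relied on the wrist picture for the insertion and on the measured forces during the turn.

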